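Proof-pull a soldered key fob on the bench spring gauge

ROBOT

A 7-joint arm with a two-finger parallel gripper is mounted at the origin on the work surface. World frame = base frame: x ahead of the robot, y to its left, z up, the work surface at z = 0. Lengths are in m, angles in rad, forces in N, time in s.
With the tool pointing down it reaches from about 0.4 to 0.875 m from the base axis. Payload 19.3 kg.
Tool frame: the origin (TCP) lies on the centre line of the jaws, within the pads' length; the fingertips stand 11 mm ahead of it and the grasp point (between the pads) lies 8 mm behind it; y points along the fingers, x is the direction in which the jaws open and shut, and the axes are right-handed (so a half turn about y gives the same grasp; the last joint's range is limited). The gripper opens to 85 mm and grips with 20 to 120 N. Pads are 22 mm wide; open, the fingers measure 114 mm over their backs; the gripper's body (76 mm by 85 mm) begins 54 mm behind the grasp point. The pads swing forward as they close: fully open they stand 13 mm farther back than shut.
Start: joints at [1.088, 0.521, -0.036, 1.599, 0.021, 1.021, -0.113], TCP at [0.251, -0.573, 0.242] pointing down, gripper open.
Joint ranges: [-2.91, 2.91], [-0.3, 2.13], [-1.5, 1.42], [0.17, 2.43], [-1.26, 4.41], [0.16, 1.93], [-2.52, 2.52]. Speed limits (rad/s): [1.89, 1.89, 2.39, 2.39, 3.01, 3.01, 3.01].

INTERFACE

Orientations are given as [roll, pitch, yaw] about the fixed x, y, z axes, in that order (R = Rz(yaw) Ry(pitch) Rx(roll)).
In Python, from workcell import monitor, cams, bot gives the robot as it stands.
- The arm moves only by the tool send_rows, never from a script. Its argument "series" is text: rows parted by semicolons, each of 7 numbers parted by spaces: the turn, a rotation vector about the tool's x, y, z in rad, then the shift along the tool's x, y, z in mm, then the opening, from 0 (shut) to 1 (fully open). In form: ax ay az tx ty tz claw; .... A call has 1 to 20 rows; each row is the pose to reach, as a shift and turn from the pose commanded when the call began, along the tool's axes at that moment; what a row does not reach only later rows make up. A row lasts 1/12 s, in which the tool goes at most 41.7 mm and 7.16 degrees, less where a joint would pass 70% of its speed; a pose out of reach is approached as far as the arm can. A call with a gripper value outside its range is refused whole. The fingers move at their own pace and stop on an object; "force" is the grip in N (left out, the last holds). Time passes only in rows, so rows that repeat a pose let the fingers close. It gives the time, the measured TCP pose, the force and the opening at its end, in the units of the state.
- monitor.observe(): the state, without advancing time (a new reading comes with each control period).
- cams.grab_frame(name): name is "scene" or "top" or "wrist"; returns the picture (420x560x3 uint8, red, green, blue); there is no depth.
- cams.get_calibration(name): a dict with "mtx" (3x3 intrinsics, pixels), "origin" and "attitude" of the camera in the world. Camera axes: x right, y down, z forward; pixel columns grow to the right and rows downward; lengths in m; the calibration is good to about 2 mm. A picture is of the moment at which its call begins: read the wrist's pose just before it. get_calibration takes no time and is no camera call; for the wrist camera it gives the pose at the moment of the call.
- bot.job_done(): hands the job in, once; it reports no verdict.
The state is a dict: "clock": time; "qpos": joint angles; "qd": joint speeds; "joint_efforts": joint torques, N m; "position": TCP position; "tool_rot": TCP orientation; "force": force on the tool from outside, world axes, zero at the start; "moment": the same for the moment, N m; "grip_width": finger opening in m.
Only numpy, scipy, OpenCV 4.12 (cv2) and the standard library are available. Lean on these libraries where they do the work, as an engineer would, in place of code of your own. Each camera call takes 0.05 s, during which the arm holds its last target.

TASK

Proof-test the key fob that has a ring soldered to its end: pick it up by its bar, slip the ring over the upright hook of the spring gauge, and pull the fob straight out from the gauge until the pointer stands in line with the index clip on the scale, without straining it well past. The pull must go through the fob, not through fingers on the gauge; finish while still holding the fob so that the pointer stays at the clip, and leave the clip and the other things on the bench where they are.

Things in the scene. Friction and masses are not known exactly. Their poses are not given: they have to be found in the camera images.
- gauge: Spring gauge bolted to the bench: steel base plate 200 x 80 x 12 mm, two grey saddles, lying aluminium barrel 39 mm thick, 170 mm long, axis 50 mm above the bench; top 81 mm. A flat slotted scale plate (104 x 40 mm) lies on the barrel. Origin on the bench under the barrel. x axis along the barrel; the draw bar comes out at the -x end (robot side) and is pulled along the gauge's -x, level.
- draw (a joint): How far the draw bar is pulled out (m): 0 at rest, grows as it is pulled towards the gauge's -x, end stop at 0.070. A spring pulls it back in: about 2 N to start, 150 N per m more (about 6 N at 24 mm, 9 N at 48 mm). It carries the hook and the pointer.
- hook (a point): Foot of the hook. The steel draw bar (10 mm thick, level, 36 mm of it showing at rest) turns up at its end into the hook: an upright rod 8 mm thick whose upper half leans 6 mm back towards the barrel. This point is on the rod's axis, 60 mm above the bench, 10 mm above the draw bar's axis: about the middle height of a ring lying on the draw bar round the rod. Axes as the gauge's.
- hook_tip (a point): Rounded top of the hook, 86 mm above the bench, 26 mm above the hook's foot point and 6 mm nearer the barrel.
- pointer (a point): Pointer on top of the scale, a dark steel blade 3 mm thick standing out of the slot and reaching to the side of the graduations; it moves with the draw bar. The point is on its top edge over the slot, 81 mm above the bench; axes as the gauge's.
- index_edge (a point): Index clip, the mark: a dark steel clip with a small thumb screw on the scale plate's other edge (the gauge's +y), with a 3 mm thick blade like the pointer's. The point is on its top edge over the slot: it meets the pointer's point when the blades are in line; axes as the gauge's. It is set 24 to 48 mm from the pointer's rest position, towards the hook end.
- fob_bar (a point): Centre of the bar of the key fob to be tested (the one WITH the ring): polished steel bar 64 mm long (its x axis), 16 mm wide and 16 mm high, lying flat on the bench, 0.10 to 0.18 kg; this point is 8 mm above the bench. The ring is fixed to its +x end.
- fob_ring (a point): Centre of the fob's ring, 49.5 mm from the bar's centre along the fob's +x and at the same height; the ring lies flat in the bar's plane, is made of 5 mm round wire, 30 mm inside and 40 mm outside diameter.
- blank_bar (a point): Centre of a second, unfinished bar of the same shape but WITHOUT a ring. Not to be used.
- tin_mid (a point): Centre of a closed round aluminium tin, 55 mm in diameter, 22 mm high. Not to be moved.
- pliers_mid (a point): Middle of a pair of flat-nose pliers, 145 mm long and 13 mm high, lying to the left of the gauge. Not to be moved.
Mind the look-alikes: they are no part of the job. Leave any blue look-alike of the gauge alone.

How it is judged:
On the way:
1. the fob's ring is around the hook, the draw bar still nearly in (horizontal distance between fob_ring and hook below 0.016 m and z of fob_ring in the frame of hook between -0.012 and 0.014 m and value of joint draw below 0.012 m), for 0.1 s.
At the end, for the whole second after the job is handed in: The fob, gripped by the robot and clear of the bench, has its ring around the hook and pulls the draw bar out so that the pointer stands within 5 mm of the index clip, at rest, the robot itself not touching the gauge, for the second after the program ends (x of pointer in the frame of index_edge between -0.005 and 0.005 m and velocity of joint draw between -0.01 and 0.01 m/s and horizontal distance between fob_ring and hook below 0.018 m and z of fob_ring in the frame of hook between -0.012 and 0.018 m and contact force between fob and gauge above 3 N and contact force between the fingers and fob above 3 N and contact force between each of the arm, the fingers and gauge below 1 N and height (world z) of fob_bar above 0.035 m); the arm keeps its last pose, push and grip.
It fails at once if the pointer is pulled more than 12 mm past the index clip (x of pointer in the frame of index_edge below -0.012 m).
It fails at once if the robot pulls or leans on the gauge itself (over 8 N) (contact force between any of the fingers, the arm and gauge above 8 N).
It fails at once if the index clip is shifted by more than 4 mm (distance of index_edge from where it was at the start of the episode above 0.004 m).
It fails at once if the blank bar, the tin or the pliers are moved by more than 20 mm (distance of any of blank_bar, tin_mid, pliers_mid from where it was at the start of the episode above 0.02 m).
It also fails if it takes over 40 s, if anything falls off the work surface, if the arm or the gripper's body presses on something with over 40 N, if the wrist force passes 120 N, or if a joint passes its speed limit or range.

## Working session

There is one attempt and no reset: what is moved stays moved. The work goes in short steps, Python scripts to look and compute and a tool call to move; the robot and the scene stay as the last step left them, time stands still between calls to the robot, and variables do not carry over. Pictures are saved under pics/ and viewed, and the job is handed in when it is done.

Besides the shell and the picture viewer there is one more tool, called after "Emit:" by a JSON object that holds its "method" and its "body", one argument or row to a line. send_rows: Moves the arm, as the interface text tells. Its arguments: {"type":"object","properties":{"series":{"type":"string"},"force":{"type":"number"}},"required":["series"]}

```bash
ls; mkdir -p pics; python3 - <<'E'
from workcell import monitor, cams, bot
import cv2
s=monitor.observe();print({k:s[k] for k in ('clock','position','tool_rot','force','grip_width','qpos')})
for n in ('scene','top'):
    im=cams.grab_frame(n); cv2.imwrite(f'pics/{n}0.png',im[:,:,::-1]); print(n,cams.get_calibration(n))
E
```

```text
pics
{'clock': 0.0, 'position': array([ 0.25056364, -0.57222362,  0.24170739]), 'tool_rot': array([-1.57093262e+00,  1.14751121e-03, -1.15797323e+00]), 'force': array([ 0.49016647, -0.36517488,  0.04397459]), 'grip_width': 0.08533866543273103, 'qpos': array([ 1.08775269,  0.52204429, -0.03628063,  1.600008  ,  0.02123668,
        1.02108092, -0.11278911])}
scene {'mtx': array([[433.45128386,   0.        , 273.41437258],
       [  0.        , 433.45128386, 204.90266589],
       [  0.        ,   0.        ,   1.        ]]), 'origin': array([ 0.89821749, -0.46874602,  0.84582323]), 'attitude': array([-2.45019652,  0.01762399,  0.63611923])}
top {'mtx': array([[461.19568548,   0.        , 273.94709431],
       [  0.        , 461.19568548, 214.0327631 ],
       [  0.        ,   0.        ,   1.        ]]), 'origin': array([0.33660688, 0.04873255, 1.30691088]), 'attitude': array([-2.9900476 ,  0.00976777, -1.56809391])}
```

View pics/scene0.png

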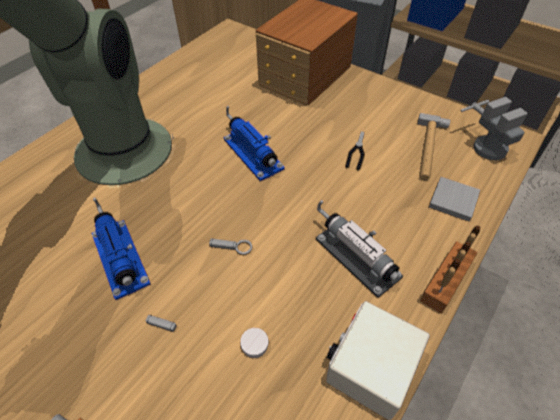

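View pics/top0.png

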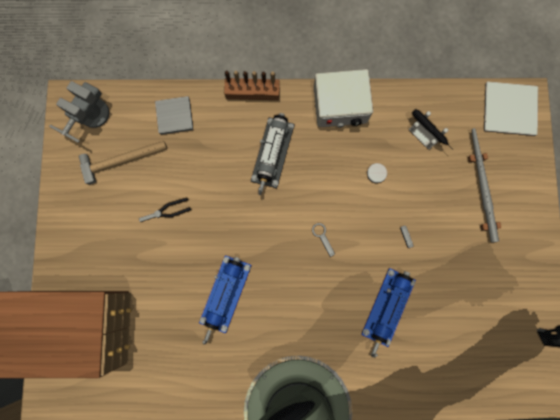

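The scene view shows the grey gauge at about (360,250), with its hook at (321,208). The fob with the ring is at (230,245), the blank at (160,322) and the tin at (254,342). There are two blue look-alikes. I'll enlarge the two bars and the gauge to confirm.

```bash
python3 - <<'E'
import cv2, numpy as np
a=cv2.imread('pics/scene0.png'); b=cv2.imread('pics/top0.png')
def c(im,x,y,w,h,f): return cv2.resize(im[y:y+h,x:x+w],None,fx=f,fy=f,interpolation=cv2.INTER_CUBIC)
cv2.imwrite('pics/c1.png',c(a,200,220,70,50,10))
cv2.imwrite('pics/c2.png',c(a,300,190,110,105,5))
cv2.imwrite('pics/c3.png',np.hstack([c(b,305,215,40,50,10),c(b,245,110,55,90,5)[:500] if 0 else cv2.copyMakeBorder(c(b,245,110,55,90,5),0,50,0,0,0)]))
E
```

```text
(no output)
```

View pics/c1.png

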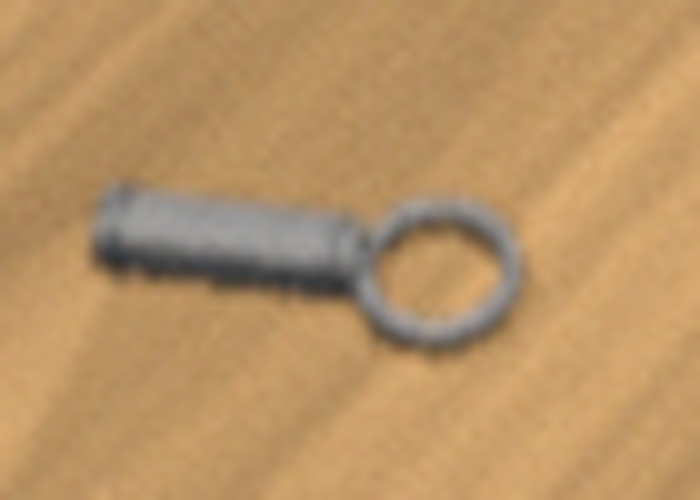

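View pics/c2.png

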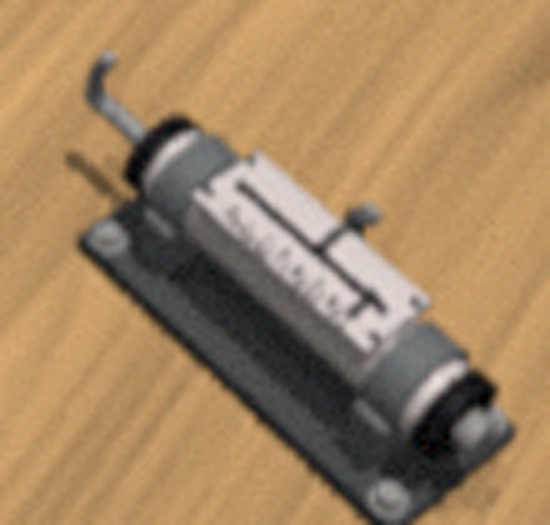

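View pics/c3.png

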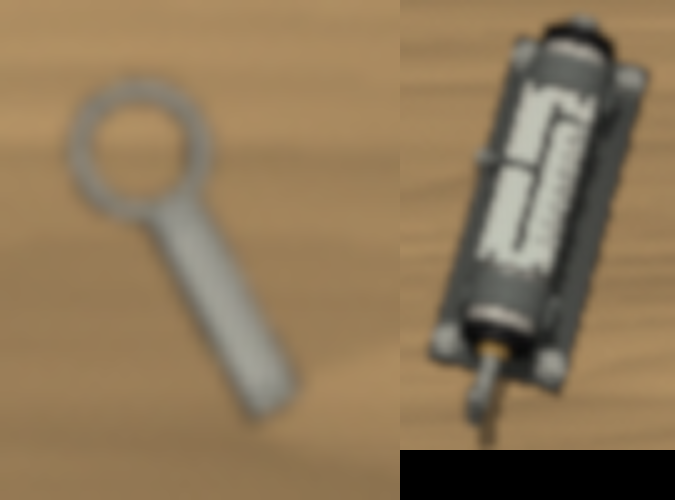

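```bash
cat > h.py <<'E'
import numpy as np, cv2
from scipy.spatial.transform import Rotation as R
from workcell import monitor, cams, bot
def ray(cal,px):
    Rm=R.from_euler('xyz',cal['attitude']).as_matrix()
    return np.array(cal['origin']), Rm@(np.linalg.inv(cal['mtx'])@[px[0],px[1],1])
def onz(n,px,z):
    cal=cams.get_calibration(n) if isinstance(n,str) else n
    o,d=ray(cal,px); return (o+d*(z-o[2])/d[2])
def proj(cal,P):
    Rm=R.from_euler('xyz',cal['attitude']).as_matrix()
    q=cal['mtx']@(Rm.T@(np.atleast_2d(P)-cal['origin']).T); return (q[:2]/q[2]).T
def st():
    s=monitor.observe(); return s
def tool():
    s=monitor.observe(); return s['position'],R.from_euler('xyz',s['tool_rot']).as_matrix()
E
python3 - <<'E'
from h import *
np.set_printoptions(precision=4,suppress=True)
S=lambda x,y,z,f,ox,oy,n: onz(n,(ox+x/f-0.4,oy+y/f-0.4),z)
sc=lambda x,y,z:S(x,y,z,10,200,220,'scene'); tp=lambda x,y,z:S(x,y,z,10,305,215,'top')
for nm,a,b in (('ring',sc(440,273,.008),tp(140,150,.008)),('barend_top',sc(118,217,.012),tp(272,400,.012)),('barstart',sc(345,250,.012),tp(185,213,.012))): print(nm,a,b)
g=lambda x,y,z:S(x,y,z,5,300,190,'scene'); t=lambda x,y,z:S(x-400,y,z,5,245,110,'top')
print('tip',g(108,60,.086),t(478,415,.083))
print('hook foot',g(98,98,.060),t(478,405,.06))
print('pointer',g(372,298,.081),'clip',g(322,245,.081), t(508,162,.081),t(540,90,.081))
print('slot ends', g(240,188,.073),g(375,303,.073))
p,r=tool();print(p,r)
E
```

```text
ring [ 0.4933 -0.062   0.008 ] [ 0.4905 -0.0646  0.008 ]
barend_top [ 0.424  -0.0959  0.012 ] [ 0.4197 -0.1004  0.012 ]
barstart [ 0.4732 -0.0719  0.012 ] [ 0.4722 -0.0767  0.012 ]
tip [0.5967 0.1007 0.086 ] [0.5821 0.0985 0.083 ]
hook foot [0.5951 0.098  0.06  ] [0.5923 0.0995 0.06  ]
pointer [0.755  0.0585 0.081 ] clip [0.7248 0.0702 0.081 ] [0.7245 0.0831 0.081 ] [0.7658 0.0656 0.081 ]
slot ends [0.6787 0.0819 0.073 ] [0.7557 0.0625 0.073 ]
[ 0.2506 -0.5723  0.2418] [[ 0.4012 -0.0005  0.916 ]
 [-0.916   0.0009  0.4012]
 [-0.001  -1.     -0.0001]]
```

```bash
python3 - <<'E'
from h import *
np.set_printoptions(precision=4,suppress=True)
c=cams.get_calibration('wrist'); p,r=tool()
print(c['mtx'], r.T@(c['origin']-p)); print(r.T@R.from_euler('xyz',c['attitude']).as_matrix())
t=np.array([0.4473,-0.0845,0.2])
print(r.T@(t-p)*1000)
E
```

```text
[[321.5832   0.     281.7731]
 [  0.     321.5832 203.9946]
 [  0.       0.       1.    ]] [-0.0002 -0.1314  0.0761]
[[ 1.      0.0002 -0.0004]
 [ 0.0004 -0.2976  0.9547]
 [ 0.0001 -0.9547 -0.2976]]
[-367.8287   42.1241  375.8696]
```

Emit:
{"method": "send_rows", "body": {
  "series": "0 -0.031 0 -100 0 100 0.6; 0 -0.031 0 -368 62 376 0.6; 0 -0.031 0 -368 62 376 0.6; 0 -0.031 0 -368 62 376 0.6; 0 -0.031 0 -368 62 376 0.6; 0 -0.031 0 -368 62 376 0.6; 0 -0.031 0 -368 62 376 0.6; 0 -0.031 0 -368 62 376 0.6; 0 -0.031 0 -368 62 376 0.6; 0 -0.031 0 -368 62 376 0.6; 0 -0.031 0 -368 62 376 0.6; 0 -0.031 0 -368 62 376 0.6; 0 -0.031 0 -368 62 376 0.6; 0 -0.031 0 -368 62 376 0.6; 0 -0.031 0 -368 62 376 0.6; 0 -0.031 0 -368 62 376 0.6; 0 -0.031 0 -368 62 376 0.6; 0 -0.031 0 -368 62 376 0.6",
  "force": 80
}}

```text
clock: 1.6
position: [0.4472, -0.0856, 0.1804]
tool_rot: [-1.571, -0.0, -1.129]
force: [0.5, -0.7, -0.7]
grip_width: 0.051
```

```bash
python3 - <<'E'
from h import *
import pickle
np.set_printoptions(precision=4,suppress=True)
p,r=tool(); c=cams.get_calibration('wrist'); im=cams.grab_frame('wrist'); cv2.imwrite('pics/w1.png',im[:,:,::-1]); pickle.dump(c,open('w1.pkl','wb'))
print(p,r,st()['qpos'],st()['clock'],st()['grip_width'])
P=np.array([[0.4473,-.0845,.008],[.492,-.0633,.008]]); print(proj(c,P))
E
```

```text
[ 0.4472 -0.0856  0.1804] [[ 0.4277 -0.      0.9039]
 [-0.9039 -0.0003  0.4277]
 [ 0.0002 -1.     -0.0002]] [ 0.2295  0.3517 -0.2113  2.0849  0.1107  0.7151 -1.1817] 1.65 0.05109395315151588
[[281.0728 185.1076]
 [280.992  133.1633]]
```

View pics/w1.png

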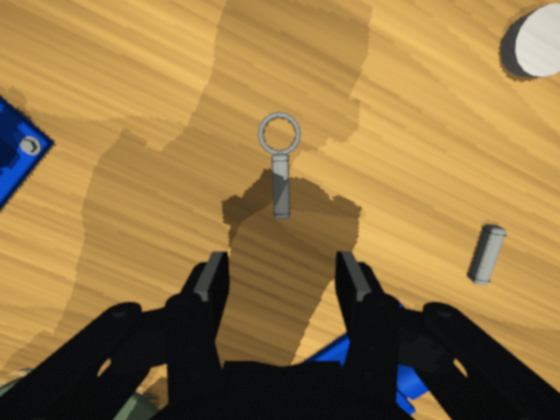

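```bash
python3 - <<'E'
from h import *
im=cv2.imread('pics/w1.png'); cv2.imwrite('pics/w1c.png',cv2.resize(im[105:225,250:315],None,fx=5,fy=5,interpolation=cv2.INTER_CUBIC))
E
```

```text
(no output)
```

View pics/w1c.png

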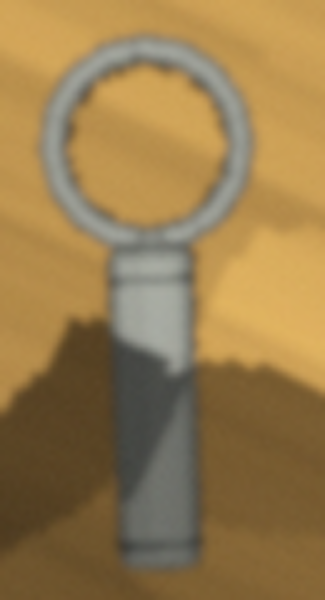

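```bash
python3 - <<'E'
from h import *
import pickle
np.set_printoptions(precision=4,suppress=True)
c=pickle.load(open('w1.pkl','rb')); p,r=tool()
f=lambda x,y,z: onz(c,(250+x/5-.4,105+y/5-.4),z)
ring=f(147,140,.008); a=f(151.5,252,.016); b=f(160,556,.016)
print(ring,a,b,np.linalg.norm(a-b))
d=ring-b; yaw=np.arctan2(d[1],d[0]); d2=a-b; print(np.degrees(yaw),np.degrees(np.arctan2(d2[1],d2[0])))
cen=ring-.0495*np.array([np.cos(yaw),np.sin(yaw),0]); print('centre',cen, (a+b)/2)
print('tool delta',1000*r.T@(np.array([cen[0],cen[1],.015])-p), 'tool z yaw',np.degrees(np.arctan2(r[1,2],r[0,2])))
E
```

```text
[ 0.4917 -0.0614  0.008 ] [ 0.4744 -0.0705  0.016 ] [ 0.4215 -0.0973  0.016 ] 0.05927361309315787
27.0691979969273 26.826543887618637
centre [ 0.4476 -0.0839  0.008 ] [ 0.448  -0.0839  0.016 ]
tool delta [ -1.3384 165.4159   0.9872] tool z yaw 25.327360747513804
```

Emit:
{"method": "send_rows", "body": {
  "series": "0 -0.028 0 -1 40 1 0.4; 0 -0.028 0 -1 80 1 0.4; 0 -0.028 0 -1 115 1 0.4; 0 -0.028 0 -1 140 1 0.4; 0 -0.028 0 -1 155 1 0.4; 0 -0.028 0 -1 162 1 0.4; 0 -0.028 0 -1 165.5 1 0.4; 0 -0.028 0 -1 165.5 1 0.4; 0 -0.028 0 -1 165.5 1 0; 0 -0.028 0 -1 165.5 1 0; 0 -0.028 0 -1 165.5 1 0; 0 -0.028 0 -1 165.5 1 0; 0 -0.028 0 -1 165.5 1 0; 0 -0.028 0 -1 165.5 1 0; 0 -0.028 0 -1 165.5 1 0",
  "force": 80
}}

```text
clock: 2.9
position: [0.4486, -0.0835, 0.0161]
tool_rot: [-1.569, -0.001, -1.099]
force: [-2.3, 0.4, 8.6]
grip_width: 0.014
```

```bash
python3 - <<'E'
from h import *
np.set_printoptions(precision=4,suppress=True)
im=cams.grab_frame('wrist'); cv2.imwrite('pics/w2.png',im[:,:,::-1]);s=st();print(s['force'],s['grip_width'],s['position'])
E
```

```text
[-1.4937 -0.0113  9.5468] 0.0133418984469458 [ 0.4485 -0.0835  0.0161]
```

View pics/w2.png

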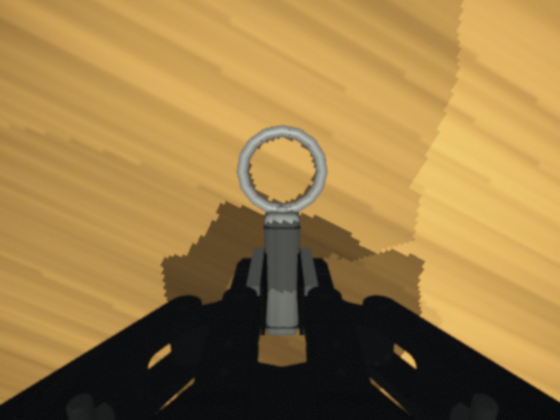

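```bash
python3 - <<'E'
from h import *
np.set_printoptions(precision=4,suppress=True)
p,r=tool(); print(1000*r.T@(np.array([.498,.1216,.150])-p))
E
```

```text
[-160.0863 -133.8827  137.3864]
```

Emit:
{"method": "send_rows", "body": {
  "series": "0 0 0 0 -20 0 0; 0 0 0 0 -60 0 0; 0 0 0 0 -100 0 0; 0 0.118 0 -20 -134 20 0; 0 0.236 0 -45 -134 42 0; 0 0.354 0 -72 -134 65 0; 0 0.472 0 -100 -134 90 0; 0 0.590 0 -130 -134 114 0; 0 0.707 0 -150 -134 130 0; 0 0.707 0 -160 -134 137 0; 0 0.707 0 -160 -134 137 0; 0 0.707 0 -160 -134 137 0; 0 0.707 0 -160 -134 137 0"
}}

```text
clock: 4.03
position: [0.4972, 0.1201, 0.1492]
tool_rot: [-1.57, -0.0, -1.806]
force: [0.4, -0.1, -1.7]
grip_width: 0.0139
```

```bash
python3 - <<'E'
from h import *
import pickle
np.set_printoptions(precision=4,suppress=True)
c=cams.get_calibration('wrist');im=cams.grab_frame('wrist'); cv2.imwrite('pics/w3.png',im[:,:,::-1]);s=st();print(s['force'],s['grip_width'],s['position'],s['qpos'],s['clock'])
p,r=tool();print(np.degrees(np.arctan2(r[1,2],r[0,2])),r[:,1]); pickle.dump(c,open('w3.pkl','wb'))
cs=cams.get_calibration('scene');im=cams.grab_frame('scene'); cv2.imwrite('pics/s3.png',im[:,:,::-1])
E
```

```text
[ 0.0609 -0.2593 -1.5275] 0.013549018626619221 [0.4973 0.1199 0.1492] [-0.3217  0.4735 -0.0409  1.9806  0.03    0.6879 -2.188 ] 4.0833
-13.521784183438967 [ 0.0002 -0.0003 -1.    ]
```

View pics/w3.png

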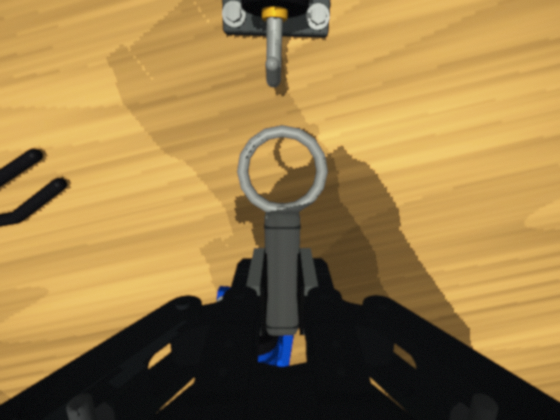

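View pics/s3.png

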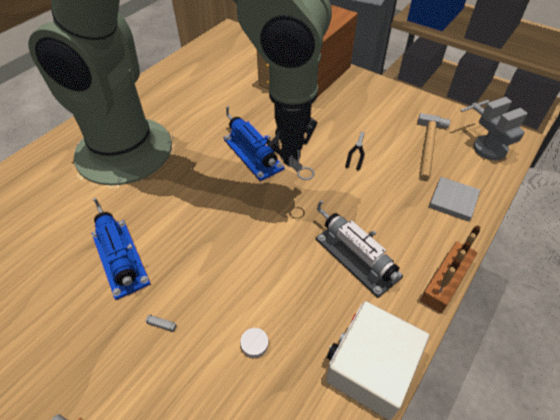

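The fob is held straight, with the ring at (282,169). The hook is ahead at (273,70) and nearly in line. I'll enlarge the hook and measure the ring and hook.

```bash
python3 - <<'E'
from h import *
im=cv2.imread('pics/w3.png'); cv2.imwrite('pics/w3c.png',cv2.resize(im[0:100,215:335],None,fx=6,fy=6,interpolation=cv2.INTER_CUBIC))
E
```

```text
(no output)
```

View pics/w3c.png

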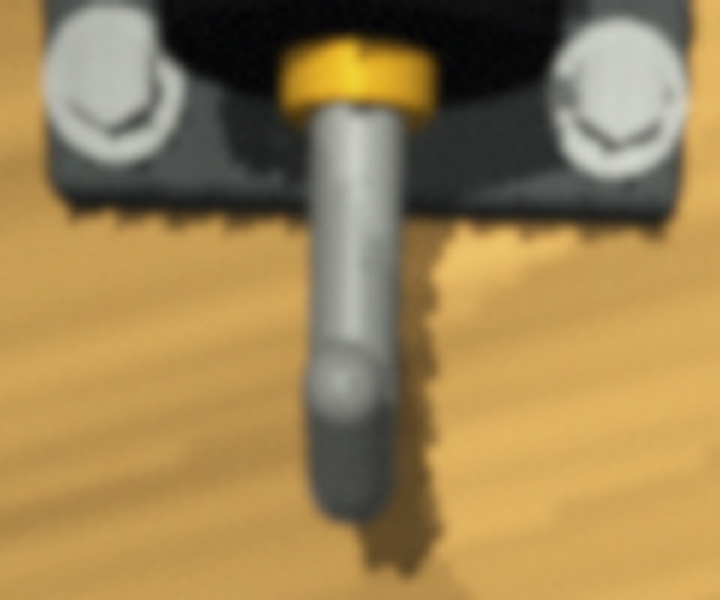

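```bash
python3 - <<'E'
from h import *
import pickle
np.set_printoptions(precision=4,suppress=True)
c=pickle.load(open('w3.pkl','rb')); p,r=tool()
f=lambda x,y,z: onz(c,(215+x/6-.4,y/6-.4),z)
tip=f(342,378,.084); a=f(358,115,.05); b=f(352,480,.05); b1=f(354.5,320,.055);a1=f(358,115,.055)
print('tip',tip,'bar',a,b,'yaw',np.degrees(np.arctan2(*(a-b)[[1,0]])),np.degrees(np.arctan2(*(a1-b1)[[1,0]])))
s1=f(108,70,.02);s2=f(615,85,.02);print('bolts',s1,s2,np.degrees(np.arctan2(*(s1-s2)[[1,0]]))-90)
ring=onz(c,(282,169),p[2]-.008); print('ring',ring,'rel tcp',r.T@(ring-p))
for nm,q in(('tip',tip),('foot end',b)):
  print(nm,'rel ring in tool',1000*r.T@(q-ring))
E
```

```text
tip [0.5939 0.1032 0.084 ] bar [0.6224 0.0953 0.05  ] [0.5874 0.1047 0.05  ] yaw -14.921348500290307 -14.962274286516942
bolts [0.6406 0.1222 0.02  ] [0.625  0.0637 0.02  ] -14.944374087472099
ring [0.5444 0.1091 0.1411] rel tcp [-0.0005  0.008   0.0483]
tip rel ring in tool [-5.8396 57.096  49.5137]
foot end rel ring in tool [-5.767  91.0949 42.8518]
```

```bash
python3 - <<'E'
from h import *
np.set_printoptions(precision=4,suppress=True)
p,r=tool(); print(1000*r.T@(np.array([.5446,.1161,.113])-p))
E
```

```text
[-7.2988 36.0953 46.9006]
```

Emit:
{"method": "send_rows", "body": {
  "series": "0 0.024 0 -4 5 12 0; 0 0.024 0 -7.3 14 25 0; 0 0.024 0 -7.3 25 38 0; 0 0.024 0 -7.3 36 47 0; 0 0.024 0 -7.3 36 47 0; 0 0.024 0 -7.3 36 47 0; 0 0.024 0 -7.3 36 47 0"
}}

```text
clock: 4.72
position: [0.5443, 0.1172, 0.1133]
tool_rot: [-1.571, 0.0, -1.831]
force: [0.2, 0.1, -0.7]
grip_width: 0.0135
```

```bash
python3 - <<'E'
from h import *
import pickle
np.set_printoptions(precision=4,suppress=True)
c=cams.get_calibration('wrist');im=cams.grab_frame('wrist'); cv2.imwrite('pics/w4.png',im[:,:,::-1]);s=st();print(s['force'],s['grip_width'],s['position'],s['clock'])
p,r=tool();print(np.degrees(np.arctan2(r[1,2],r[0,2])),r[:,1]); pickle.dump(c,open('w4.pkl','wb'))
a=cv2.resize(im[50:250,200:360,::-1],None,fx=3,fy=3,interpolation=cv2.INTER_CUBIC)
im=cams.grab_frame('scene'); cv2.imwrite('pics/s4.png',im[:,:,::-1])
b=cv2.resize(im[150:300,270:410,::-1],None,fx=4,fy=4,interpolation=cv2.INTER_CUBIC)
cv2.imwrite('pics/w4c.png',a); cv2.imwrite('pics/s4c.png',b)
E
```

```text
[ 0.0065 -1.0227 -0.7714] 0.013520428528200434 [0.5444 0.1175 0.1135] 4.7667
-14.867216867480717 [ 0.0003  0.0003 -1.    ]
```

View pics/w4c.png

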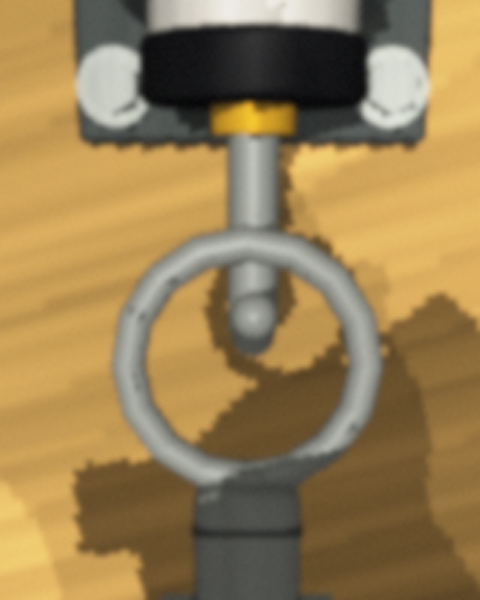

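View pics/s4c.png

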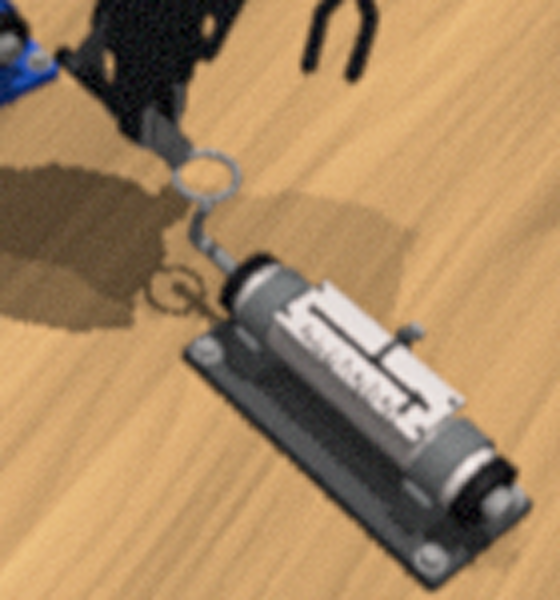

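```bash
python3 - <<'E'
from h import *
import pickle
np.set_printoptions(precision=4,suppress=True)
c=pickle.load(open('w4.pkl','rb')); p,r=tool()
f=lambda x,y,z: onz(c,(200+x/3-.4,50+y/3-.4),z)
ring=f(247,360,p[2]-.008); tip=f(254,311,.084); end=f(251,350,.05)
for q in (tip,end): print(q,1000*r.T@(q-ring))
print(ring)
E
```

```text
[0.5946 0.103  0.084 ] [ 1.2054 21.5315  3.9814]
[0.5822 0.1066 0.05  ] [ 0.9169 55.5264 -8.9597]
[0.591  0.1052 0.1055]
```

Emit:
{"method": "send_rows", "body": {
  "series": "0 0 0 1 7 0 0; 0 0 0 1 15 0 0; 0 0 0 1 23 0 0; 0 0 0 1 31 0 0; 0 0 0 1 38 0 0; 0 0 0 1 43 0 0; 0 0 0 1 43 0 0; 0 0 0 1 43 0 0; 0 0 0 1 43 0 0"
}}

```text
clock: 5.57
position: [0.5446, 0.1168, 0.07]
tool_rot: [-1.571, 0.0, -1.83]
force: [0.1, -0.1, -1.9]
grip_width: 0.0133
```

```bash
python3 - <<'E'
from h import *
import pickle
np.set_printoptions(precision=4,suppress=True)
c=cams.get_calibration('wrist');im=cams.grab_frame('wrist');s=st();print(s['force'],s['grip_width'],s['position'],s['clock'])
p,r=tool();print(np.degrees(np.arctan2(r[1,2],r[0,2])),r[:,1]); pickle.dump(c,open('w5.pkl','wb'))
cv2.imwrite('pics/w5.png',im[:,:,::-1])
a=cv2.resize(im[50:250,200:360,::-1],None,fx=3,fy=3,interpolation=cv2.INTER_CUBIC)
im=cams.grab_frame('scene'); cv2.imwrite('pics/s5.png',im[:,:,::-1])
b=cv2.resize(im[160:300,280:410,::-1],None,fx=5,fy=5,interpolation=cv2.INTER_CUBIC)[:600]
cv2.imwrite('pics/w5c.png',a); cv2.imwrite('pics/s5c.png',b)
E
```

```text
[ 0.045  -0.4584 -0.9093] 0.013583104913302082 [0.5447 0.1168 0.0701] 5.6167
-14.854806129183475 [ 0.0005  0.0002 -1.    ]
```

View pics/w5.png

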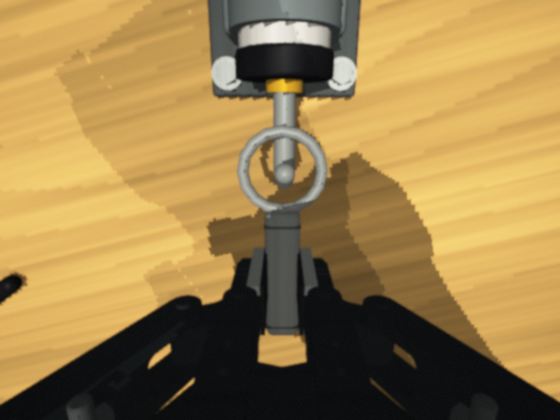

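View pics/s5c.png

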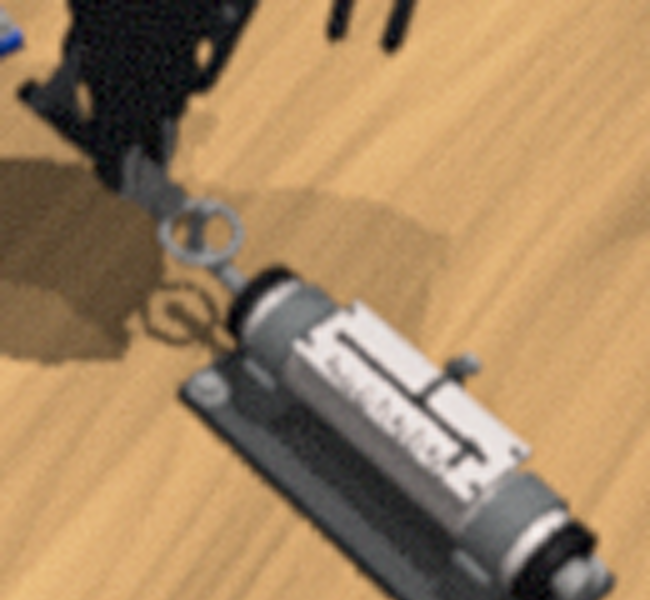

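```bash
python3 - <<'E'
from h import *
im=cv2.imread('pics/s5.png')
cv2.imwrite('pics/s5d.png',cv2.resize(im[218:268,335:395],None,fx=12,fy=12,interpolation=cv2.INTER_CUBIC))
E
```

```text
(no output)
```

View pics/s5d.png

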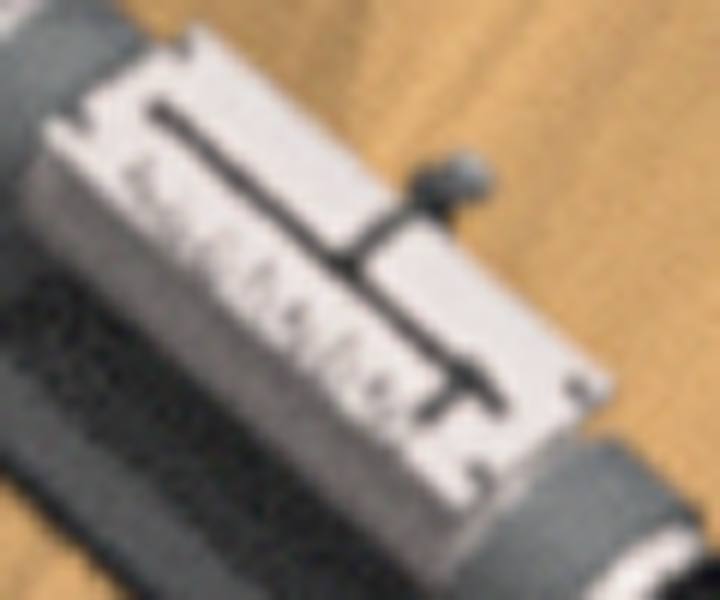

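```bash
python3 - <<'E'
from h import *
np.set_printoptions(precision=4,suppress=True)
y=np.radians(-14.9); X=np.array([np.cos(y),np.sin(y),0]);Y=np.array([-np.sin(y),np.cos(y),0])
o=np.array([.591,.1045,0])
for nm,u,v,z in (('clip slot',343,255,.079),('clip mid',385,226,.079),('ptr slot',465,374,.079),('ptr outer',430,407,.079),('slot end',160,110,.073),('slot far',503,408,.073),('plate corner nearleft',60,128,.073),('corner nr top',195,35,.073),('corner far top',605,390,.073),('corner far bot',470,500,.073)):
  q=onz('scene',(335+u/12-.46,218+v/12-.46),z); print(nm,q,1000*X@(q-o),1000*Y@(q-o))
p,r=tool();print(1000*r.T@-X)
E
```

```text
clip slot [0.723  0.0701 0.079 ] 136.4476374176834 0.6798473377506331
clip mid [0.726  0.0801 0.079 ] 136.7821759954055 11.105638695746086
ptr slot [0.7528 0.0601 0.079 ] 167.78184144540427 -1.330066520775583
ptr outer [0.7511 0.0504 0.079 ] 168.67887359709084 -11.146868009923725
slot end [0.6785 0.0834 0.073 ] 89.96252214124333 2.0938548569142745
slot far [0.7605 0.0617 0.073 ] 174.78393994369847 2.236940540628784
plate corner nearleft [0.6657 0.0691 0.073 ] 81.25707830861793 -15.005455173025881
corner nr top [0.6749 0.1023 0.073 ] 81.68227769602505 19.486408033788187
corner far top [0.7732 0.0756 0.073 ] 183.54902856976145 18.91824531157343
corner far bot [0.7648 0.0414 0.073 ] 184.2366415298555 -16.32268271849207
[  -0.7702   -0.544  -999.9996]
```

Emit:
{"method": "send_rows", "body": {
  "series": "0 0 0 0 0 -3 0; 0 0 0 0 0 -6 0; 0 0 0 0 0 -9 0; 0 0 0 0 0 -12 0; 0 0 0 0 0 -15 0; 0 0 0 0 0 -18 0; 0 0 0 0 0 -21 0; 0 0 0 0 0 -24 0; 0 0 0 0 0 -27 0; 0 0 0 0 0 -30 0; 0 0 0 0 0 -30 0; 0 0 0 0 0 -30 0"
}}

```text
clock: 6.67
position: [0.5155, 0.1245, 0.0699]
tool_rot: [-1.571, 0.0, -1.83]
force: [4.4, -1.2, -1.0]
grip_width: 0.0136
```

```bash
cat > look.py <<'E'
import sys
from h import *
np.set_printoptions(precision=4,suppress=True)
n=sys.argv[1]
iw=cams.grab_frame('wrist');im=cams.grab_frame('scene');s=st();print(s['force'],s['grip_width'],s['position'],s['clock'])
cv2.imwrite(f'pics/w{n}.png',iw[:,:,::-1]);cv2.imwrite(f'pics/s{n}.png',im[:,:,::-1])
a=cv2.resize(im[218:268,335:395,::-1],None,fx=12,fy=12,interpolation=cv2.INTER_CUBIC); cv2.imwrite(f'pics/s{n}d.png',a)
b=np.hstack([cv2.resize(im[160:260,270:350,::-1],None,fx=5,fy=5,interpolation=cv2.INTER_CUBIC),cv2.resize(iw[60:260,206:358,::-1],None,fx=2.5,fy=2.5,interpolation=cv2.INTER_CUBIC)]); cv2.imwrite(f'pics/h{n}.png',b)
E
python3 look.py 6
```

```text
[ 4.7944 -0.3701 -0.5415] 0.013446440301407618 [0.5157 0.1245 0.0699] 6.7667
```

View pics/s6d.png

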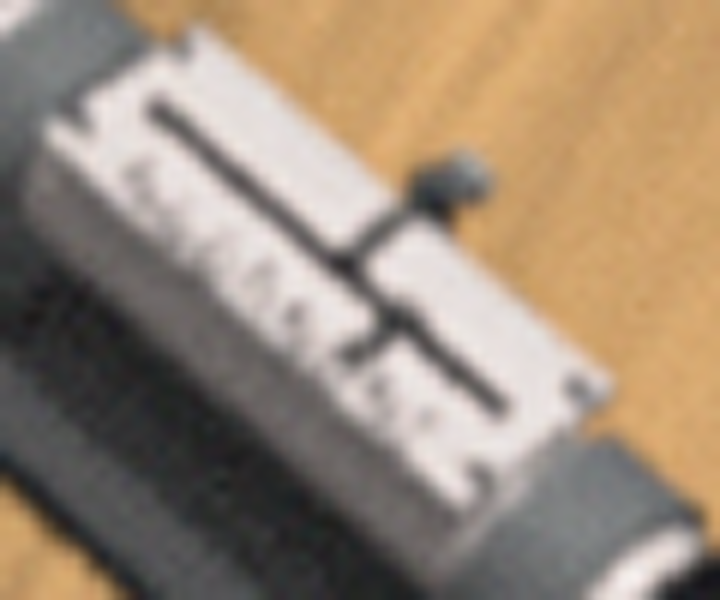

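View pics/h6.png

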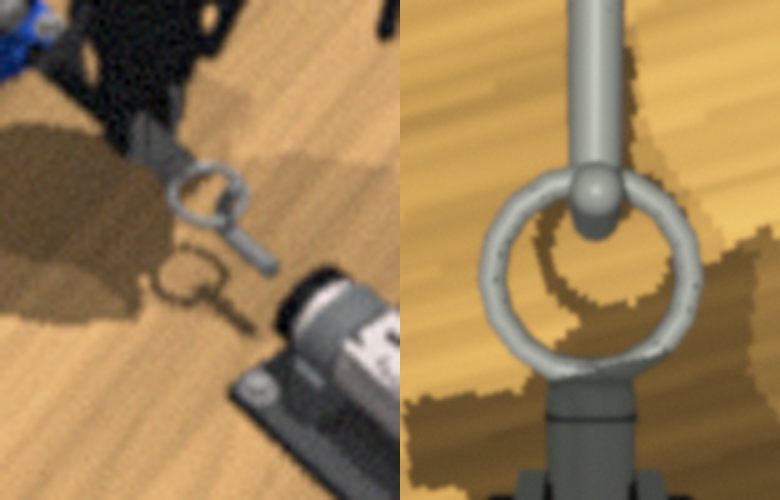

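The hook is engaged and the pull is about 4.8 N. The pointer has moved to crop (400,315), and the clip blade is at (343,255).

```bash
cat > m.py <<'E'
import sys
from h import *
y=np.radians(-14.9); X=np.array([np.cos(y),np.sin(y),0]);o=np.array([.591,.1045,0])
v=list(map(float,sys.argv[1:]))
for u,w in zip(v[::2],v[1::2]):
  q=onz('scene',(335+u/12-.46,218+w/12-.46),.079); print(u,w,round(1000*X@(q-o),1))
E
python3 m.py 343 255 385 226 398 314 355 354
```

```text
343.0 255.0 136.4
385.0 226.0 136.8
398.0 314.0 151.5
355.0 354.0 152.6
```

Emit:
{"method": "send_rows", "body": {
  "series": "0 0 0 0 0 -3 0; 0 0 0 0 0 -6 0; 0 0 0 0 0 -9 0; 0 0 0 0 0 -11 0; 0 0 0 0 0 -13 0; 0 0 0 0 0 -15 0; 0 0 0 0 0 -15 0; 0 0 0 0 0 -15 0; 0 0 0 0 0 -15 0"
}}

```text
clock: 7.52
position: [0.5015, 0.1282, 0.0699]
tool_rot: [-1.57, 0.0, -1.83]
force: [5.6, -1.0, -2.2]
grip_width: 0.0138
```

```bash
python3 look.py 7
```

```text
[ 5.9681 -0.8813 -2.249 ] 0.013674540149058206 [0.5015 0.1282 0.0699] 7.6167
```

View pics/s7d.png

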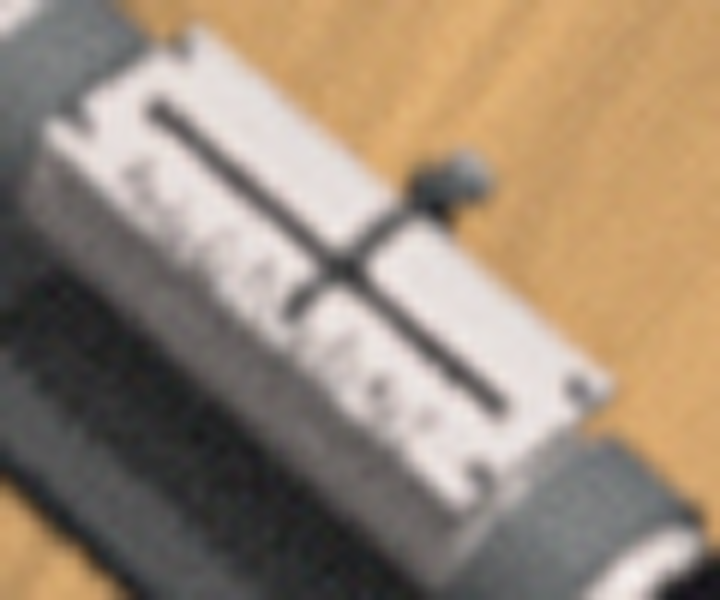

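View pics/h7.png

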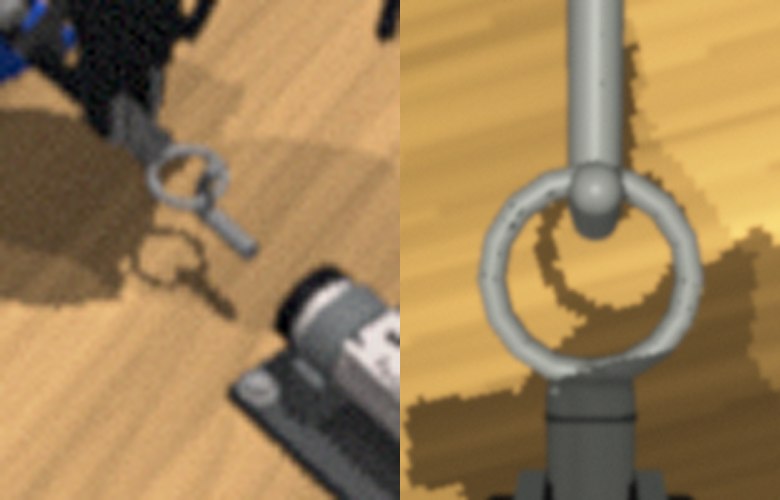

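```bash
python3 m.py 385 226 343 258 300 303 322 282; python3 -c "
from h import *
s=st();print(s['qd'].round(4),s['clock'],s['force'],s['moment'])"
```

```text
385.0 226.0 136.8
343.0 258.0 136.9
300.0 303.0 138.9
322.0 282.0 138.2
[-0.0005  0.0015  0.0003  0.0008 -0.0006  0.0005  0.001 ] 7.6167 [ 5.96813502 -0.88129194 -2.24899014] [-0.2252584  -1.3645809  -0.02085954]
```

Emit:
{"method": "send_rows", "body": {
  "series": "0 0 0 0 0 -1 0; 0 0 0 0 0 -1 0; 0 0 0 0 0 -1 0; 0 0 0 0 0 -1 0; 0 0 0 0 0 -1 0"
}}

```text
clock: 8.03
position: [0.5006, 0.1284, 0.0699]
tool_rot: [-1.57, 0.0, -1.83]
force: [6.5, -1.9, -1.6]
grip_width: 0.0133
```

```bash
python3 look.py 8
```

```text
[ 6.5485 -1.6318 -2.1576] 0.013443751103973256 [0.5006 0.1284 0.0699] 8.1333
```

View pics/s8d.png

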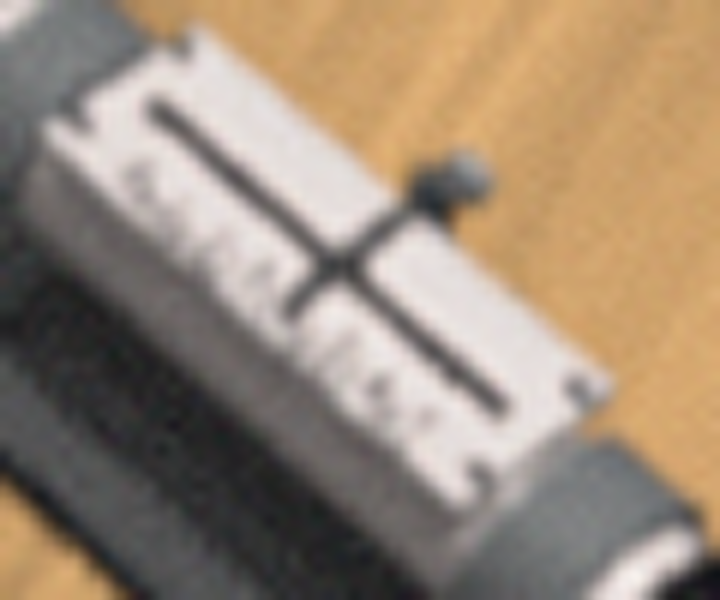

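View pics/s8.png

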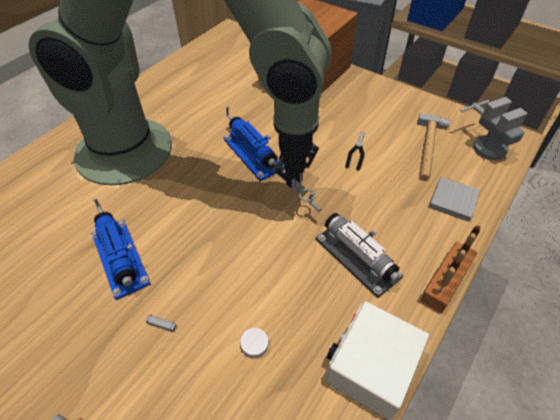

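The pointer and clip blades now form one straight line from (295,312) to (410,208) in the crop. The pull is about 6.7 N, which matches a draw of roughly 31–32 mm, and the other things on the bench haven't moved. I'm handing in.

```bash
python3 -c "
from h import *
print(bot.job_done()); s=st(); print(s['clock'],s['force'],s['position'])"
```

```text
the job is handed in; nothing more can be done
None
the job is handed in; nothing more can be done
```

I picked up the ringed fob by its bar and lowered the ring over the grey gauge's hook with the draw bar still in. I then pulled it straight back along the gauge axis until the pointer lined up with the index clip, and handed the job in at about 8.1 s. No verdict was reported.

- **Pointer:** in the last picture the pointer and clip blades form one straight line. My pixel measurements put them in line to about 1–2 mm, against the allowed 5 mm.
- **Pull:** the wrist force was about 6.7 N level, which agrees with a draw of roughly 32 mm.
- **Grip:** the fob was held level about 62 mm above the bench, and the arm was at rest with no sign of the fingers touching the gauge.
- **Other things:** the blank bar, tin, pliers and both blue look-alikes are where they were, and the clip has not shifted.
- **Disagreements:** the finger opening read 13.5 mm on the 16 mm bar, but the pictures showed a firm, straight grip. The fingertips also pressed the bench with about 9 N while gripping.

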